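Nip a bearing shell in the lock-house screw press

TASK

Lay the brass half bearing shell, open side down, squarely on the platen of the screw press with its far end at the fence, and let go of it. Then take the wooden knob of the handwheel and wind it counter-clockwise, following it as the screw rises, until the shell is nipped firmly under the nose (about 55 N) but not crushed, and leave it so. Do not disturb the other things on the bench.

Things in the scene. Friction and masses are not known exactly. Their poses are not given: they have to be found in the camera images.
- press: Cast iron screw press, fixed to the bench, place and yaw vary. Origin: on the vertical screw axis at bench level; z up. Base plate x -65 to 135, y -235 to 65, 12 mm thick. Posts and a bridge at the origin (up to 137 mm high) carry the nut, handwheel above. An arm on the screw carries the platen 180 mm towards the press's -y. The platen is open from above and from -x: slide the shell in along +x.
- seat (a point): Centre of the platen's top face: the shell's plan centre belongs here, its length along the press's x (within 12 mm, 10 degrees). Platen 110 mm along press x, 70 mm along y, top 45 to 50 mm above the bench at the start; it rises with the screw. A fence 10 mm high on it has its face 47 mm from here towards press +x; the shell's end stands at it or within a few mm.
- nose: Fixed iron arm of the press over the platen, 26 mm wide, 107 to 125 mm above the bench, from 15 mm before this origin (-x) to a column 50 mm behind. Under it hangs a steel pad 24 mm across, facing down. Origin: mean place of the pad's face, 25 mm in +x from the seat, 93 mm above the bench; the real face is up to 5 mm higher or lower each time and is not given: feel for it.
- pad_top (a point): Point on top of the nose arm, over the pad (32 mm above the pad's mean face). The pad sits on a stiff spring, 20 N per mm: with the give of the screw the nip grows by about 65 N per rad of wheel after first touch. The nip is the force of pad on shell.
- spinner_center (a point): Centre of the upright boxwood knob on the handwheel's rim: a cylinder 24 mm across, 46 mm high, spinning freely about its own vertical axis, 50 mm from the screw axis; at the start about 205 mm above the bench plus the screw's rise. The rim's top is 30 mm below this point, the hub hardly higher. Rim bar 14 mm thick.
- hub (a point): Centre of the handwheel on the screw axis, level with its rim. Counter-clockwise from above raises screw, wheel, knob and platen together, 24 mm a turn (3.82 mm per rad); 10 to 25 mm of rise brings a seated shell to the pad. The wheel drags with 7 to 10 N at the knob, wavering slowly by 1 N or so, stays where left, and each newton of nip (or of push down) adds 0.076 N at the knob (55 N: about 4 N).
- shell_center (a point): Centre (half-way up, 14 mm above its underside) of the loose brass half bearing shell: an arch 90 mm long (its x), 40 mm wide over its upright flanks (its y), 28 mm high, wall 4.5 mm, open side down; flanks upright for the lowest 14 mm; about 0.35 kg. It starts lying so on the bench.
- shell: The same brass half shell; origin under its centre, x along its length, z up.
- collar_mid (a point): Bystander: rusted iron collar, 60 mm across, 22 mm high; its centre.
- stopper_mid (a point): Bystander: blue glass bottle stopper, 32 mm across, 52 mm high, before the press; its centre.
- wedge_mid (a point): Bystander: turned boxwood wedge (a cone), 34 mm across at the foot, 50 mm high, beside the press; its centre.
- spanner: Bystander: steel spanner 170 mm long, lying along its x.
- bush_mid (a point): Bystander: upright brass bush, a full ring 40 mm across and 45 mm high; its centre.
- bolt_mid (a point): Bystander: dark steel headed pin, 24 mm across, about 60 mm high; its centre.
- tin_mid (a point): Bystander: grey tin, 66 mm across, 75 mm high; its centre.
Mind the look-alikes: they are no part of the job. What is shaped like the shell but pink is not meant.

How it is judged:
On the way, in this order (a step that is already met when the one before it is completed fails the run):
1. the shell lies seated on the platen, let go, not yet nipped (horizontal distance between shell_center and seat below 0.012 m and z of shell_center in the frame of seat between 0.009 and 0.019 m and angle between the x axis of shell and the x axis of press, either way round below 0.17 rad and angle between shell_center's own z axis and vertical below 0.15 rad and contact force between anything else and nose below 1 N and contact force between the fingers and shell below 0.3 N), for 0.2 s.
2. the shell is nipped under the nose (contact force between nose and shell above 30 N), for 0.2 s.
At the end, for the whole second after the job is handed in: The shell lies seated on the platen (plan centre within 12 mm of the seat, within 10 degrees of the press's x, upright, at rest), nipped by the nose with 30 to 80 N, the knob released (horizontal distance between shell_center and seat below 0.012 m and z of shell_center in the frame of seat between 0.009 and 0.019 m and angle between the x axis of shell and the x axis of press, either way round below 0.17 rad and angle between shell_center's own z axis and vertical below 0.15 rad and contact force between nose and shell between 30 and 80 N and linear speed of shell below 0.01 m/s); the robot touches nothing.
It fails at once if the shell is crushed: more than 110 N between nose and shell (contact force between nose and shell above 110 N).
It fails at once if the robot pushes on the nose with more than 20 N (contact force between any of the arm, the fingers and nose above 20 N).
It fails at once if a bystander is disturbed (moved more than 20 mm) (distance of any of collar_mid, stopper_mid, wedge_mid, spanner, bush_mid, bolt_mid, tin_mid from where it was at the start of the episode above 0.02 m).
It also fails if it takes over 72 s, if anything falls off the work surface, if the arm or the gripper's body presses on something with over 40 N, if the wrist force passes 120 N, or if a joint passes its speed limit or range.

ROBOT

A 6-joint arm with a two-finger parallel gripper is mounted at the origin on the work surface. World frame = base frame: x ahead of the robot, y to its left, z up, the work surface at z = 0. Lengths are in m, angles in rad, forces in N, time in s.
With the tool pointing down it reaches from about 0.275 to 0.75 m from the base axis. Payload 10.2 kg.
Tool frame: the origin (TCP) lies on the centre line of the jaws, within the pads' length; the fingertips stand 17 mm ahead of it and the grasp point (between the pads) lies 2 mm behind it; z points along the fingers, y is the direction in which the jaws open and shut (so a half turn about z gives the same grasp; the last joint's range is limited). The gripper opens to 88 mm and grips with 3 to 60 N. Pads are 18 mm wide; open, the fingers measure 123 mm over their backs; the gripper's body (75 mm by 187 mm) begins 45 mm behind the grasp point.
Start: joints at [-1.497, 0.313, 1.498, -0, 1.331, -0.223], TCP at [0.154, -0.502, 0.256] pointing down, gripper open.
Joint ranges: [-2.94, 2.94], [-0.97, 2.17], [0.19, 2.56], [-1.23, 4.37], [0.02, 3.11], [-2.88, 2.88]. Speed limits (rad/s): [2.39, 2.39, 3.01, 3.14, 3.14, 3.14].

INTERFACE

Orientations are given as a unit quaternion [x, y, z, w].
In Python, from workcell import bot, eoat, planner, vision, close_job gives the robot as it stands. Calls block until the motion is done:
- bot.move_ptp(position, orientation): joint-space move of the TCP to a pose.
- bot.move_straight(position, vel=0.15, attitude=None, contact_N=None): straight line of the TCP; attitude=None keeps the orientation; vel is the mean speed in m/s. With contact_N (N) it stops when the force on the tool has changed by that much, and returns True; else False.
- bot.move_joints(angles): joint-space move.
- eoat.let_go() and eoat.close_gripper(grasp_force=None): open the fingers fully, or close them until they stop; grasp_force is the grip in N (None keeps the last).
- bot.sleep(seconds).
- planner.solve_ik(position, orientation): joint angles nearest the present ones, or None.
- bot.read_state(): the state.
- vision.get_image(name): name is "side" or "top" or "wrist"; returns the picture (400x640x3 uint8, red, green, blue); there is no depth.
- vision.calibration(name): a dict with "fov_y" (degrees; the focal length in pixels is half the picture's height over the tangent of half this angle, whatever the lens; pixels are square), "cx", "cy" (the principal point, pixels), "camera_from_world" (4x4, takes a point from world to camera coordinates). Camera axes: x right, y down, z forward; pixel columns grow to the right and rows downward; lengths in m; the calibration is good to about 2 mm. A picture is of the moment at which its call begins: read the wrist's pose just before it. calibration takes no time and is no camera call; for the wrist camera it gives the pose at the moment of the call.
A pose or a line that the arm cannot do raises bot.PlanningError and nothing moves.
- close_job(): hands the job in, once; it reports no verdict.
The state is a dict: "clock": time; "joint_positions": joint angles; "joint_vel": joint speeds; "joint_torque": joint torques, N m; "tcp_pos": TCP position; "ee_rot": TCP orientation; "ft_force": force on the tool from outside, world axes, zero at the start; "ft_torque": the same for the moment, N m; "finger_gap": finger opening in m.
Only numpy, scipy, OpenCV 4.12 (cv2) and the standard library are available. Lean on these libraries where they do the work, as an engineer would, in place of code of your own. Each camera call takes 0.05 s, during which the arm holds its last target.

## Working session

There is one attempt and no reset: what is moved stays moved. The work goes in short steps, each a Python script; the robot and the scene stay as the last script left them, time stands still between calls to the robot, and variables do not carry over. Pictures are saved under pics/ and viewed, and the job is handed in when it is done.

```bash
mkdir -p pics; ls
python3 - <<'E'
from workcell import bot, eoat, planner, vision
import cv2,numpy as np
np.set_printoptions(precision=4,suppress=True)
for n in ["side","top","wrist"]:
    im=vision.get_image(n); cv2.imwrite(f"pics/{n}0.png",im[:,:,::-1]); c=vision.calibration(n); print(n,c)
s=bot.read_state(); print(s)
E
```

```text
pics
side {'fov_y': 44.191739878585, 'cx': 315.30050175140525, 'cy': 189.91868693449774, 'camera_from_world': array([[-0.9982, -0.0599, -0.0001,  0.5188],
       [-0.0404,  0.6742, -0.7374,  0.1602],
       [ 0.0442, -0.7361, -0.6754,  1.374 ],
       [ 0.    ,  0.    ,  0.    ,  1.    ]])}
top {'fov_y': 55.60891206530192, 'cx': 315.18708032679694, 'cy': 191.2159094515526, 'camera_from_world': array([[ 0.0266, -0.9995,  0.0181, -0.0605],
       [-0.9911, -0.0287, -0.1296,  0.5635],
       [ 0.1301, -0.0145, -0.9914,  1.0413],
       [ 0.    ,  0.    ,  0.    ,  1.    ]])}
wrist {'fov_y': 58.315610931245715, 'cx': 315.0838335609905, 'cy': 189.48710704356034, 'camera_from_world': array([[ 0.2912, -0.9567, -0.0007, -0.5262],
       [-0.9234, -0.2812,  0.2614, -0.0339],
       [-0.2503, -0.0755, -0.9652,  0.3884],
       [ 0.    ,  0.    ,  0.    ,  1.    ]])}
{'clock': 0.15, 'joint_positions': array([-1.4974,  0.3133,  1.4982,  0.    ,  1.331 , -0.2234]), 'joint_vel': array([ 0.0002, -0.0003, -0.002 ,  0.0001, -0.002 ,  0.0017]), 'joint_torque': array([  0.0011, -40.2312, -25.2313,   0.0694,   0.0345,  -0.0001]), 'tcp_pos': array([ 0.1535, -0.5019,  0.2553]), 'ee_rot': array([ 0.989 ,  0.1478,  0.    , -0.0005]), 'ft_force': array([0.1656, 0.2132, 0.5016]), 'ft_torque': array([-0.0054, -0.0058, -0.0271]), 'finger_gap': 0.0878767980404744}
```

View pics/top0.png

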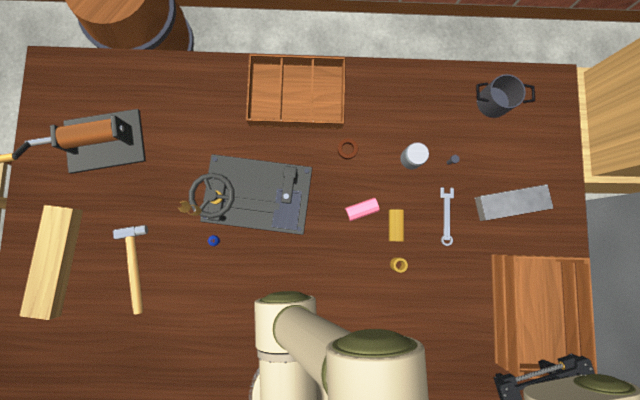

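View pics/side0.png

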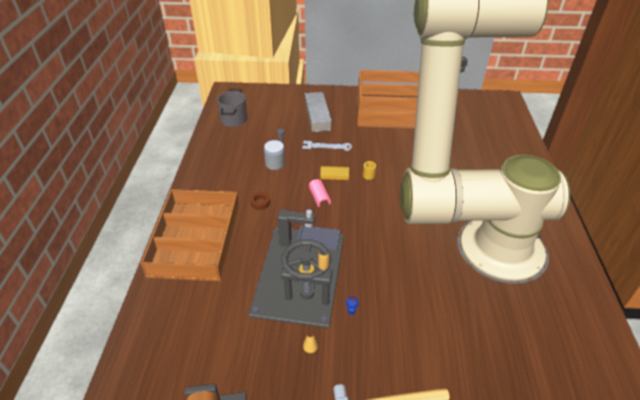

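View pics/wrist0.png

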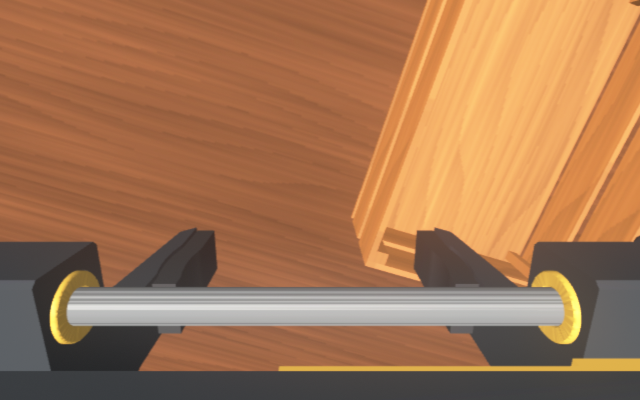

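The top view shows the press at about (258,195), with the wheel at (212,196) and the knob at (216,197). The platen is near (287,212). The brass shell is at (397,225) and the pink decoy at (362,209). I'll enlarge and measure.

```bash
cat > h.py <<'E'
import numpy as np,cv2
from workcell import bot, eoat, planner, vision
np.set_printoptions(precision=4,suppress=True)
def ray(c,u,v):
    f=200/np.tan(np.radians(c['fov_y'])/2); T=np.array(c['camera_from_world'])
    R=T[:3,:3]; o=-R.T@T[:3,3]; d=R.T@np.array([(u-c['cx'])/f,(v-c['cy'])/f,1.]); return o,d
def onz(c,u,v,z):
    o,d=ray(c,u,v); return o+d*(z-o[2])/d[2]
def proj(c,p):
    f=200/np.tan(np.radians(c['fov_y'])/2); q=np.array(c['camera_from_world'])@np.append(p,1)
    return np.array([c['cx']+f*q[0]/q[2],c['cy']+f*q[1]/q[2]])
def two(c1,p1,c2,p2):
    o1,d1=ray(c1,*p1);o2,d2=ray(c2,*p2)
    A=np.stack([d1,-d2],1); t=np.linalg.lstsq(A,o2-o1,rcond=None)[0]
    a=o1+d1*t[0];b=o2+d2*t[1]; return (a+b)/2,np.linalg.norm(a-b)
E
python3 - <<'E'
from h import *
t=cv2.imread('pics/top0.png'); s=cv2.imread('pics/side0.png')
cv2.imwrite('pics/tc.png',cv2.resize(t[140:250,170:320],None,fx=5,fy=5,interpolation=cv2.INTER_CUBIC))
cv2.imwrite('pics/sc.png',cv2.resize(s[195:330,245:355],None,fx=4.4,fy=4.4,interpolation=cv2.INTER_CUBIC))
ct,cs=vision.calibration('top'),vision.calibration('side')
for im,c,n in((t,ct,'top'),(s,cs,'side')):
    h=cv2.cvtColor(im,cv2.COLOR_BGR2HSV); m=cv2.inRange(h,(18,150,90),(32,255,255))
    for k in cv2.findContours(m,cv2.RETR_EXTERNAL,cv2.CHAIN_APPROX_NONE)[0]:
        if cv2.contourArea(k)>30:
            r=cv2.minAreaRect(k); print(n,r,cv2.contourArea(k), [onz(c,*p,0.028)[:2] for p in cv2.boxPoints(r)] if n=='top' else '')
E
```

```text
top ((398.5, 265.0), (14.0, 17.0), 90.0) 186.0 [array([ 0.3828, -0.2604]), array([ 0.384 , -0.3085]), array([ 0.3453, -0.3083]), array([ 0.3441, -0.2605])]
top ((396.0, 224.5), (31.0, 14.0), 90.0) 429.0 [array([ 0.521 , -0.2574]), array([ 0.5221, -0.2977]), array([ 0.434 , -0.2973]), array([ 0.433 , -0.2576])]
side ((309.55999755859375, 344.4200134277344), (15.697771072387695, 13.152186393737793), 81.8698959350586) 155.0 
side ((323.0, 261.5), (13.0, 8.0), 90.0) 84.5 
side ((334.5, 172.5), (13.0, 29.0), 90.0) 347.5 
side ((369.5, 170.0), (18.0, 13.0), 90.0) 196.5
```

View pics/tc.png

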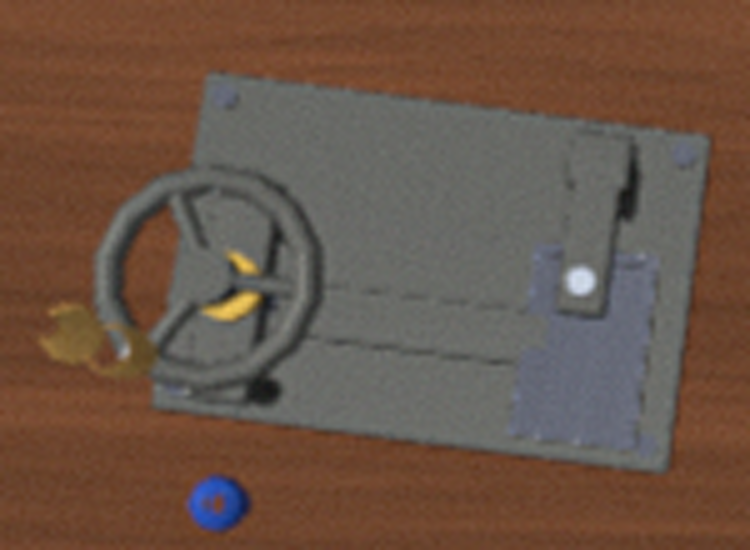

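View pics/sc.png

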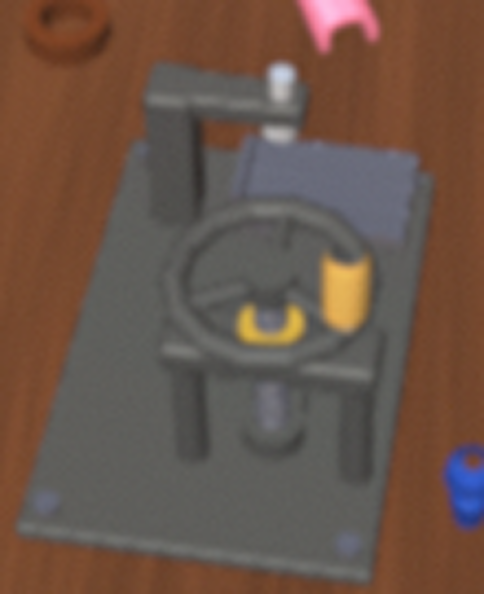

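Run:
```python
from h import *
ct,cs=vision.calibration('top'),vision.calibration('side')
def C(p): return (170+(p[0]+.5)/5-.5,140+(p[1]+.5)/5-.5)
def S(p): return (245+(p[0]+.5)/4.4-.5,195+(p[1]+.5)/4.4-.5)
pc=[(208,74),(710,135),(666,470),(152,408)]
L=np.array([(.135,.065),(.135,-.235),(-.065,-.235),(-.065,.065)])
def fit(L,W):
    lm,wm=L.mean(0),W.mean(0); H=(L-lm).T@(W-wm); a=np.arctan2(H[0,1]-H[1,0],H[0,0]+H[1,1])
    R=np.array([[np.cos(a),-np.sin(a)],[np.sin(a),np.cos(a)]]); return a,wm-R@lm,(L-lm)@R.T+wm-W
W=np.array([onz(ct,*C(p),.012)[:2] for p in pc]); print('top',fit(L,W))
# side: visible base corners: left-far(?),  
ps=[(18,528),(370,578),(435,175)]; zs=[.012]*3
W2=np.array([onz(cs,*S(p),.012)[:2] for p in ps]); print(W2)
a,o,_=fit(L,W); R=np.array([[np.cos(a),-np.sin(a)],[np.sin(a),np.cos(a)]])
print('pred',[o+R@np.array(q) for q in((.135,.065),(-.065,.065),(-.065,-.235))])
k=two(ct,C((125,350)),cs,S((346,265))); print('knob',k)
print('wheel centre top z.175', onz(ct,*C((210,277)),.17), 'side',onz(cs,*S((270,283)),.17),'o',o)
print('seat pred',o+R@np.array([0,-.18]),'pad pred',o+R@np.array([.025,-.18]))
print('pad', two(ct,C((580,281)),cs,S((281,70))))
sy=np.array([[538,247],[660,257],[635,450],[510,435]])
print('platen',[onz(ct,*C(p),.05)[:2] for p in sy], onz(ct,*C(sy.mean(0)),.05))
```

```text
top (np.float64(-0.0950618883554159), array([0.5297, 0.2128]), array([[ 0.002 ,  0.002 ],
       [ 0.001 , -0.0012],
       [-0.002 , -0.002 ],
       [-0.0009,  0.0012]]))
[[ 0.6663  0.2658]
 [ 0.4705  0.2856]
 [ 0.4406 -0.0115]]
pred [array([0.6703, 0.2647]), array([0.4712, 0.2837]), array([ 0.4427, -0.015 ])]
knob (array([0.489 , 0.2385, 0.2168]), np.float64(0.001829169648675639))
wheel centre top z.175 [0.5307 0.2132 0.17  ] side [0.5282 0.2138 0.17  ] o [0.5297 0.2128]
seat pred [0.5126 0.0336] pad pred [0.5375 0.0313]
pad (array([0.5362, 0.0319, 0.1448]), np.float64(0.0013286109278533224))
platen [array([0.5664, 0.0621]), array([ 0.5628, -0.0065]), array([0.4546, 0.004 ]), array([0.4609, 0.0735])] [0.5108 0.0333 0.05  ]
```

```bash
cat >> h.py <<'E'
from scipy.spatial.transform import Rotation as Ro
def att(yaw,tilt,flip=1):
    e=np.array([np.cos(yaw),np.sin(yaw),0]); z=np.sin(tilt)*e-np.array([0,0,np.cos(tilt)])
    y=np.cross([0,0,1],e)*flip; x=np.cross(y,z); return Ro.from_matrix(np.stack([x,y,z],1)).as_quat()
O=np.array([0.5297,0.2128]); YAW=-0.0955
ex=np.array([np.cos(YAW),np.sin(YAW),0]); ey=np.array([-np.sin(YAW),np.cos(YAW),0])
SEAT=np.append(O,0)-.18*ey
ZB=lambda tilt:None
TIL=np.radians(20)
# TCP position for a grasp with shell bottom at zb, centre at c(xy), direction e, grasp offset -g
def tcp_for(c,e,zb,g=.025,tip=.005):
    # tip centre at height zb+tip+9mm*sin ; tip centre x = c - g
    zt=zb+tip+.009*np.sin(TIL)
    t=np.array([c[0],c[1],0])-g*e; t[2]=zt
    zax=np.sin(TIL)*e-np.array([0,0,np.cos(TIL)])
    return t-.017*zax
E
python3 - <<'E'
from h import *
s=bot.read_state(); c=vision.calibration('wrist'); T=c['camera_from_world']; o=-T[:3,:3].T@T[:3,3]
Rt=Ro.from_quat(s['ee_rot']); print('cam in tool',Rt.inv().apply(o-s['tcp_pos']), 'dir',Rt.inv().apply(T[2,:3]))
sc=np.array([.477,-.2775])
for flip in(1,-1):
    q0=att(0,TIL,flip); p=tcp_for(sc,np.array([1,0,0]),0); q1=att(YAW,TIL,flip)
    b=SEAT-.14*ex
    for nm,pp,q in(('pick',p,q0),('hov',p+[-.05,0,.14],q0),('pre',tcp_for(b,ex,.054),q1),('seat',tcp_for(SEAT,ex,.048),q1)):
        print(flip,nm,pp,planner.solve_ik(pp,q))
    for ang in np.arange(0,6.3,1.05):
        print(planner.solve_ik([O[0]+.05*np.cos(ang),O[1]+.05*np.sin(ang),.215],att(YAW,0,flip)))
E
```

```text
cam in tool [ 0.0681  0.0016 -0.1281] dir [-0.2616 -0.0002  0.9652]
1 pick [ 0.4462 -0.2775  0.0241] None
1 hov [ 0.3962 -0.2775  0.1641] [-0.9983  0.2135  1.9333  0.3963  0.8403 -2.8126]
1 pre [0.3425 0.0499 0.0781] [-0.2309  0.0907  2.417   0.1614  0.2913 -1.8528]
1 seat [0.4819 0.0366 0.0721] [-0.1819  0.3587  2.0574  0.0799  0.3787 -1.7262]
[ 0.1624  0.5484  1.2561 -0.      1.3372 -1.3129]
[ 0.2412  0.5335  1.2798 -0.      1.3283 -1.2341]
[ 0.2625  0.4348  1.4327 -0.      1.2741 -1.2128]
[ 0.1932  0.347   1.5605 -0.      1.234  -1.282 ]
[ 0.1032  0.3644  1.5358 -0.      1.2413 -1.3721]
[ 0.0952  0.4672  1.3835 -0.      1.2909 -1.3801]
-1 pick [ 0.4462 -0.2775  0.0241] [-0.9026  0.5467  1.9222  0.569   0.5216  0.1923]
-1 hov [ 0.3962 -0.2775  0.1641] [-0.9983  0.2135  1.9333  0.3963  0.8403  0.329 ]
-1 pre [0.3425 0.0499 0.0781] [-0.2309  0.0907  2.417   0.1614  0.2913  1.2888]
-1 seat [0.4819 0.0366 0.0721] [-0.1819  0.3587  2.0574  0.0799  0.3787  1.4154]
[ 0.1624  0.5484  1.2561 -0.      1.3372  1.8286]
[ 0.2412  0.5335  1.2798 -0.      1.3283  1.9075]
[ 0.2625  0.4348  1.4327 -0.      1.2741  1.9288]
[ 0.1932  0.347   1.5605 -0.      1.234   1.8595]
[ 0.1032  0.3644  1.5358 -0.      1.2413  1.7695]
[ 0.0952  0.4672  1.3835 -0.      1.2909  1.7615]
```

Run:
```python
from h import *
sc=np.array([.477,-.2775]); p=tcp_for(sc,np.array([1,0,0]),0)
q=att(0,TIL,-1)
bot.move_ptp(p+[-.02,0,.17],q)
c=vision.calibration('wrist'); im=vision.get_image('wrist'); cv2.imwrite('pics/w1.png',im[:,:,::-1]); 
h=cv2.cvtColor(im,cv2.COLOR_RGB2HSV); m=cv2.inRange(h,(18,130,60),(32,255,255))
for k in cv2.findContours(m,cv2.RETR_EXTERNAL,cv2.CHAIN_APPROX_NONE)[0]:
    if cv2.contourArea(k)>300:
        r=cv2.minAreaRect(k); print(r,[onz(c,*x,.028)[:2] for x in cv2.boxPoints(r)])
s=bot.read_state(); print(s['clock'],s['tcp_pos'],s['ft_force'])
```

```text
((459.0, 364.0), (12.0, 360.0), 90.0) [array([ 0.3316, -0.2495]), array([ 0.331 , -0.5497]), array([ 0.3213, -0.549 ]), array([ 0.322 , -0.2495])]
((323.5, 336.0), (20.0, 47.0), 90.0) [array([ 0.3575, -0.2669]), array([ 0.3574, -0.3064]), array([ 0.3412, -0.3062]), array([ 0.3413, -0.267 ])]
((557.6589965820312, 306.7167663574219), (75.6853256225586, 43.61281967163086), 80.31121826171875) [array([ 0.4008, -0.4622]), array([ 0.4069, -0.4992]), array([ 0.3453, -0.506 ]), array([ 0.3395, -0.4697])]
((72.12144470214844, 306.7374267578125), (42.708335876464844, 75.78040313720703), 10.784297943115234) [array([ 0.3466, -0.0529]), array([ 0.408 , -0.0612]), array([ 0.4012, -0.0972]), array([ 0.3401, -0.0883])]
((318.5, 185.0), (102.0, 43.0), 90.0) [array([ 0.5215, -0.264 ]), array([ 0.5214, -0.3018]), array([ 0.4325, -0.3011]), array([ 0.4325, -0.2642])]
1.5417 [ 0.4259 -0.2784  0.1943] [-0.3705  0.6155  0.6234]
```

View pics/w1.png

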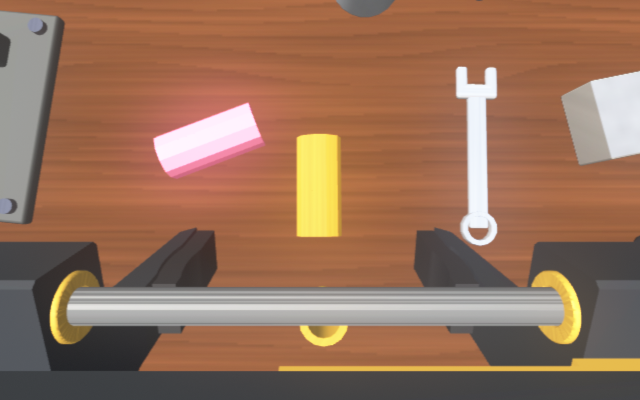

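Run:
```python
from h import *
sc=np.array([.477,-.282]); p=tcp_for(sc,np.array([1,0,0]),0)
print(bot.move_straight(p+[0,0,.06],vel=.2))
print(bot.move_straight(p,vel=.08,contact_N=8))
eoat.close_gripper(grasp_force=60)
s=bot.read_state(); print(s['clock'],s['tcp_pos'],p,s['ft_force'],s['finger_gap'])
bot.move_straight(np.array(s['tcp_pos'])+[0,0,.08],vel=.12)
bot.sleep(.2)
s=bot.read_state(); print(s['clock'],s['tcp_pos'],s['ft_force'],s['ft_torque'],s['finger_gap'])
im=vision.get_image('wrist'); cv2.imwrite('pics/w2.png',im[:,:,::-1]); im=vision.get_image('side'); cv2.imwrite('pics/s2.png',im[:,:,::-1])
```

```text
False
False
3.9583 [ 0.4462 -0.282   0.0241] [ 0.4462 -0.282   0.0241] [-0.6105  0.2418  1.395 ] 0.03930392871175524
4.975 [ 0.446  -0.2818  0.1033] [ 1.0752 -0.6509 -4.1044] [-0.0002  0.3814  0.0454] 0.039020798385153606
```

View pics/w2.png

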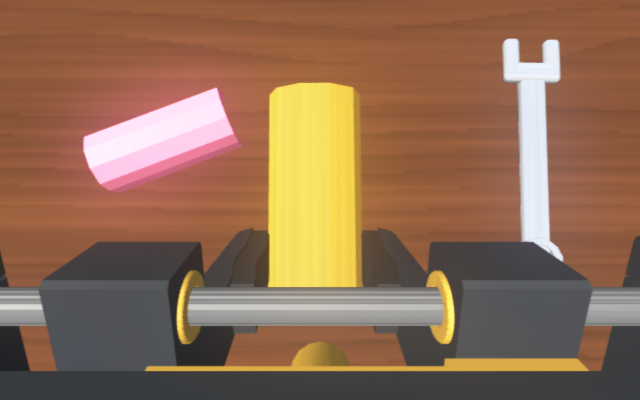

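View pics/s2.png

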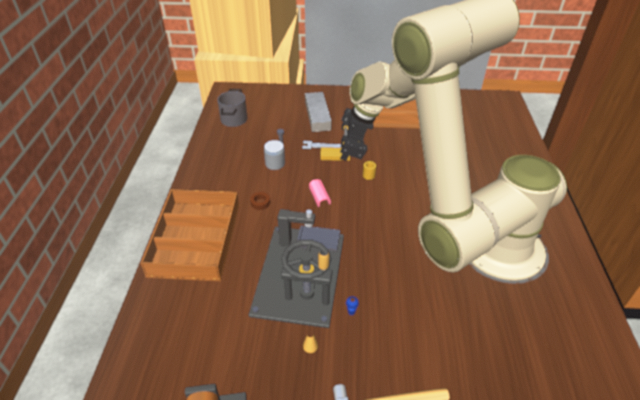

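The shell is held squarely: its far end is at row 85 in the wrist view, columns 270–360. I'll take it to the front of the platen, check the far end's height, then slide it in.

Run:
```python
from h import *
c=vision.calibration('wrist')
print('far end top x, expect .522:',[onz(c,315,r,.107)[0] for r in (82,84,86)])
b=SEAT-.15*ex
q1=att(YAW,TIL,-1)
P=tcp_for(b,ex,.055); 
bot.move_straight(P+[0,0,.03],vel=.25,attitude=q1)
bot.move_straight(P,vel=.1)
s=bot.read_state(); print(s['clock'],s['tcp_pos'],P,s['ft_force'],s['ft_torque'])
for n in('side','wrist','top'):
    im=vision.get_image(n); cv2.imwrite(f'pics/{n}3.png',im[:,:,::-1])
s=cv2.imread('pics/side3.png'); t=cv2.imread('pics/top3.png')
A=cv2.resize(s[180:290,255:365],(550,550),interpolation=cv2.INTER_CUBIC);cv2.imwrite('pics/sc3.png',A)
```

```text
far end top x, expect .522: [np.float64(0.5215961853229901), np.float64(0.5207693783725058), np.float64(0.5199433662178391)]
7.5083 [0.3326 0.0507 0.0791] [0.3325 0.0509 0.0791] [ 0.3465 -0.2068 -3.5093] [0.0739 0.4724 0.0687]
```

View pics/sc3.png

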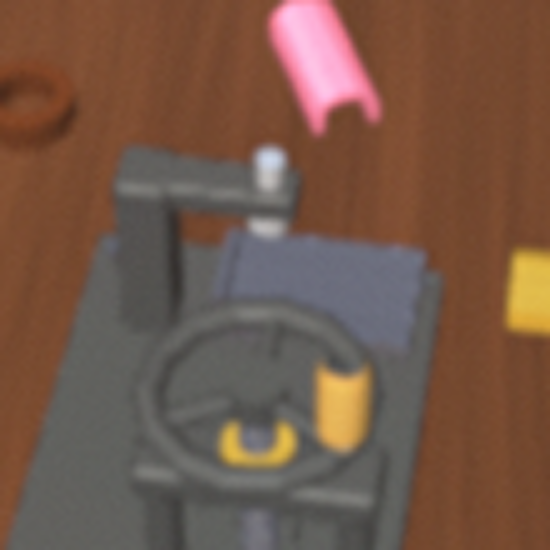

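View pics/wrist3.png

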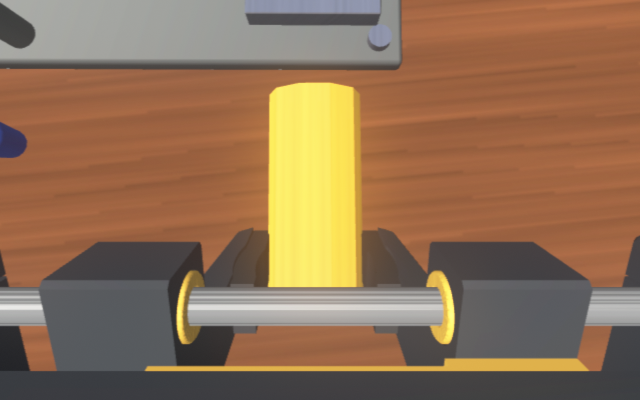

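Run:
```python
from h import *
def st(m):
    s=bot.read_state(); print(m,round(s['clock'],2),s['tcp_pos'],s['ft_force'],s['ft_torque'],round(s['finger_gap'],4)); return s
P=tcp_for(SEAT-.006*ex,ex,.055)
print(bot.move_straight(P-.02*ex,vel=.12,contact_N=12)); 
print(bot.move_straight(P,vel=.03,contact_N=5)); bot.sleep(.15); st('in')
# feel up for pad
print(bot.move_straight(P+[0,0,.012],vel=.012,contact_N=3)); s=st('up')
zu=s['tcp_pos'][2]
bot.move_straight(P,vel=.03); bot.sleep(.1); st('back')
print(bot.move_straight(P+[0,0,-.014],vel=.012,contact_N=3)); s=st('down')
print('travel',zu-s['tcp_pos'][2])
for n in('wrist','side'):
    im=vision.get_image(n); cv2.imwrite(f'pics/{n}4.png',im[:,:,::-1])
cv2.imwrite('pics/sc4.png',cv2.resize(cv2.imread('pics/side4.png')[180:290,255:365],(550,550),interpolation=cv2.INTER_CUBIC))
```

```text
False
False
in 9.81 [0.4758 0.0371 0.079 ] [-1.0409 -0.0514 -3.6166] [ 0.1001  0.4353 -0.0078] 0.0389
False
up 10.96 [0.4758 0.0371 0.091 ] [-0.5746  0.5797 -3.7025] [0.0957 0.4331 0.0413] 0.0392
back 11.61 [0.476  0.0371 0.0792] [-0.449  -0.6925 -4.1914] [ 0.0191  0.4414 -0.0274] 0.0392
True
down 12.25 [0.4759 0.0371 0.073 ] [-1.138  -0.0158  5.4723] [-0.0232  0.1392  0.007 ] 0.0389
travel 0.018030712759085132
```

View pics/wrist4.png

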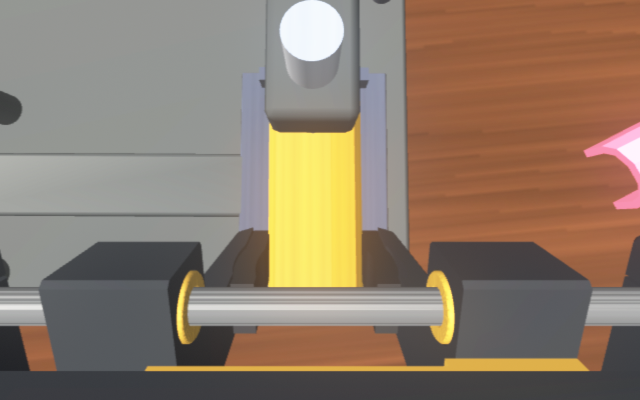

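View pics/sc4.png

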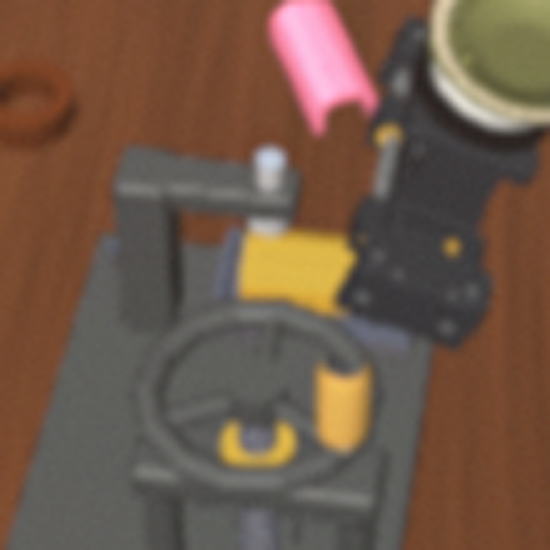

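Run:
```python
from h import *
def st(m):
    s=bot.read_state(); print(m,round(s['clock'],2),s['tcp_pos'],s['ft_force'],s['ft_torque'],round(s['finger_gap'],4)); return s
P=tcp_for(SEAT-.006*ex,ex,.055); z=lambda v:np.array([P[0],P[1],v])
bot.move_straight(z(.090),vel=.04); bot.sleep(.15); st('a')
print(bot.move_straight(z(.099),vel=.005,contact_N=2.5)); s=st('up'); zu=s['tcp_pos'][2]
bot.move_straight(z(.0755),vel=.04); bot.sleep(.15); st('b')
print(bot.move_straight(z(.066),vel=.005,contact_N=2.5)); s=st('down'); zd=s['tcp_pos'][2]
print('travel',zu-zd)
```

```text
a 13.1 [0.4757 0.0372 0.0898] [ 0.288   0.0231 -3.9787] [ 0.1067  0.4629 -0.0067] 0.039
True
up 14.09 [0.4747 0.0373 0.0935] [-0.6715 -0.0442 -3.0769] [ 0.0407  0.4931 -0.0268] 0.0389
b 14.83 [0.476  0.0371 0.0757] [ 0.9539 -0.2708 -4.2042] [0.1028 0.4652 0.0674] 0.0386
True
down 15.63 [0.476  0.0371 0.073 ] [-0.3948 -0.1941  3.7242] [-0.0166 -0.1505 -0.0456] 0.0387
travel 0.02046125667102615
```

Run:
```python
from h import *
def st(m):
    s=bot.read_state(); print(m,round(s['clock'],2),s['tcp_pos'],s['ft_force'],s['ft_torque'],round(s['finger_gap'],4)); return s
P=tcp_for(SEAT-.006*ex,ex,.055); z=lambda v:np.array([P[0],P[1],v])
bot.move_straight(z(.0915),vel=.04); bot.sleep(.15); st('a')
print(bot.move_straight(z(.099),vel=.005,contact_N=5)); s=st('up'); bot.sleep(.1); st('up+')
for n in('wrist','side'):
    im=vision.get_image(n); cv2.imwrite(f'pics/{n}5.png',im[:,:,::-1])
cv2.imwrite('pics/sc5.png',cv2.resize(cv2.imread('pics/side5.png')[180:290,255:365],(550,550),interpolation=cv2.INTER_CUBIC))
```

```text
a 16.42 [0.4757 0.0372 0.0913] [ 1.114  -0.3757 -4.2068] [0.0897 0.4245 0.0254] 0.0392
True
up 17.37 [0.4744 0.0374 0.0948] [ 1.3993  0.1284 -4.8777] [ 0.0473  0.5283 -0.0401] 0.0387
up+ 17.47 [0.474  0.0375 0.0944] [-0.4096  0.4673 -4.5732] [ 0.0675  0.5061 -0.0356] 0.0388
```

View pics/sc5.png

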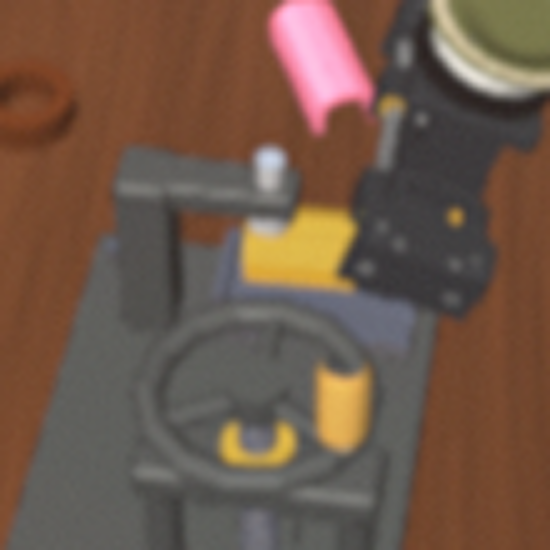

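View pics/wrist5.png

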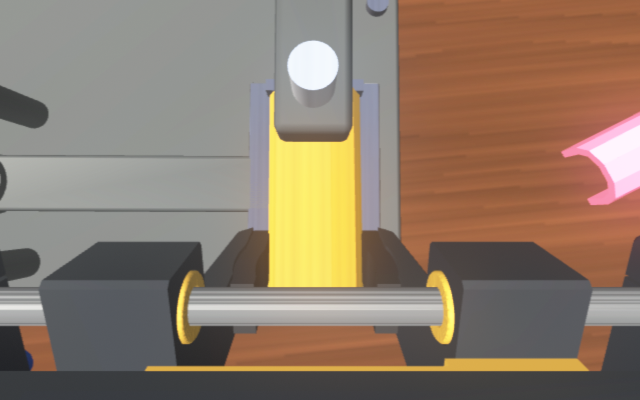

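The shell touched the pad at TCP z≈0.0935 and the platen at z≈0.073, so the gap is about 20.3 mm. Next I'll lower it, slide it to the fence and release.

Run:
```python
from h import *
def st(m):
    s=bot.read_state(); print(m,round(s['clock'],2),s['tcp_pos'],s['ft_force'],s['ft_torque'],round(s['finger_gap'],4)); return s
P=tcp_for(SEAT-.006*ex,ex,.055); z=lambda v,d=0:np.array([P[0],P[1],v])+d*ex
bot.move_straight(z(.0765),vel=.04); bot.sleep(.1)
print(bot.move_straight(z(.070),vel=.006,contact_N=2.5)); s=st('down'); zd=s['tcp_pos'][2]
bot.move_straight(z(zd+.0012),vel=.02); bot.sleep(.1); st('lift')
print(bot.move_straight(z(zd+.0012,.012),vel=.012,contact_N=5)); s=st('fence')
p=np.array(s['tcp_pos'])-.0008*ex
print('centre wrt seat', (p-P)@ex-.006,(p-P)@ey)
bot.move_straight(p,vel=.02)
p[2]=zd-.001
print(bot.move_straight(p,vel=.006,contact_N=4)); st('set')
eoat.let_go(); s=st('rel')
for n in('wrist','side','top'):
    im=vision.get_image(n); cv2.imwrite(f'pics/{n}6.png',im[:,:,::-1])
cv2.imwrite('pics/sc6.png',cv2.resize(cv2.imread('pics/side6.png')[180:290,255:365],(550,550),interpolation=cv2.INTER_CUBIC))
```

```text
True
down 18.87 [0.4758 0.0372 0.0734] [ 1.8975 -0.8375 -0.8778] [ 0.0221 -0.1443  0.0203] 0.0394
lift 19.22 [0.4758 0.0371 0.0746] [ 0.5235  0.0806 -2.7989] [0.0141 0.154  0.021 ] 0.0386
True
fence 19.93 [0.4839 0.0364 0.074 ] [ 0.5888 -0.2063 -1.7004] [-0.0461 -0.0243  0.0002] 0.0388
centre wrt seat 0.0012380672687293754 8.07574387592789e-05
True
set 20.44 [0.4832 0.0365 0.0731] [-1.4948 -0.2823  4.141 ] [-0.0842  0.0106 -0.0909] 0.0389
rel 21.29 [0.4829 0.0365 0.0727] [-0.5085 -0.671  -0.8172] [0.0352 0.1104 0.0158] 0.0882
```

View pics/wrist6.png

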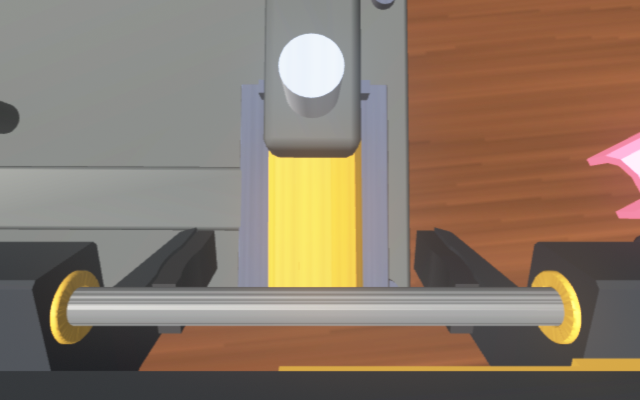

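View pics/sc6.png

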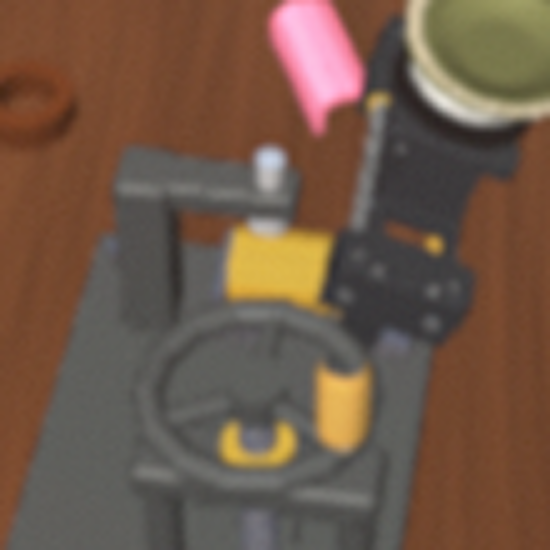

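Run:
```python
from h import *
def st(m):
    s=bot.read_state(); print(m,round(s['clock'],2),s['tcp_pos'],s['ft_force']); return s
s=st('0'); p=np.array(s['tcp_pos'])
bot.move_straight(p-.085*ex,vel=.12)
bot.move_straight(p-.10*ex+[0,0,.15],vel=.25)
q=att(YAW,0,-1)
bot.move_ptp([.489,.2385,.345],q)
c=vision.calibration('wrist'); im=vision.get_image('wrist'); cv2.imwrite('pics/w7.png',im[:,:,::-1]); print(c['camera_from_world'].tolist())
im=vision.get_image('top'); cv2.imwrite('pics/t7.png',im[:,:,::-1])
cv2.imwrite('pics/tc7.png',cv2.resize(im[140:250,170:320,::-1],None,fx=5,fy=5,interpolation=cv2.INTER_CUBIC))
st('hover')
import pickle; pickle.dump(c,open('c7.pkl','wb'))
```

```text
0 21.44 [0.4829 0.0365 0.0727] [0.7313 0.4063 0.6484]
[[-0.09704401807712434, -0.9952797201927291, 0.0008585618969600182, 0.2828728062614447], [-0.9601147420197989, 0.09384249014284927, 0.2633880581955941, 0.389288492819008], [-0.26222536244936945, 0.024735917546624103, -0.9646895841002042, 0.5953531133890403], [0.0, 0.0, 0.0, 1.0]]
hover 24.14 [0.4888 0.2375 0.3443] [ 0.2637 -0.7561  0.5127]
```

View pics/w7.png

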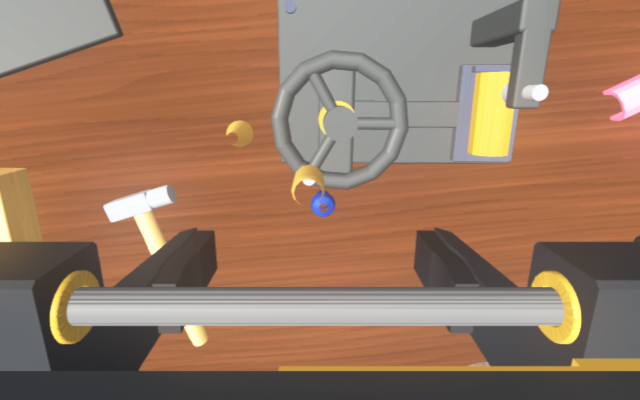

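View pics/tc7.png

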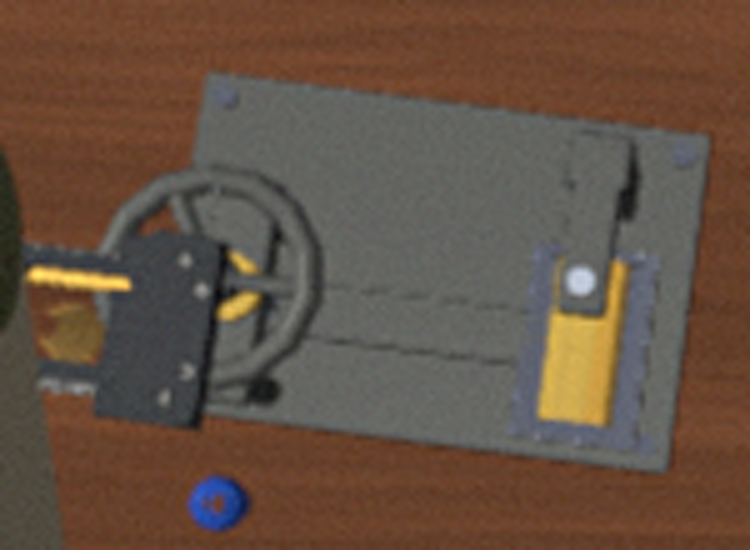

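Run:
```python
from h import *
import pickle; c=pickle.load(open('c7.pkl','rb'))
im=cv2.imread('pics/w7.png'); h=cv2.cvtColor(im,cv2.COLOR_BGR2HSV)
cv2.imwrite('pics/w7c.png',cv2.resize(im[40:230,260:430],None,fx=3,fy=3))
m=cv2.inRange(h,(10,100,90),(30,255,255))
for k in cv2.findContours(m,cv2.RETR_EXTERNAL,cv2.CHAIN_APPROX_NONE)[0]:
    x,y,w,hh=cv2.boundingRect(k)
    if 280<x<340 and 150<y<220: print(cv2.minEnclosingCircle(k),(x,y,w,hh))
# rim: gray pixels fit ellipse to outer contour
for zz in(.165,.170,.175): print('wheel',zz,onz(c,340,119.5,zz), onz(c,272,119.5,zz)-onz(c,408,119.5,zz))
for zz in (.205,.228): print('o proj',proj(c,np.append(O,.17)),'knob proj',proj(c,[.489,.2385,zz]))
print('ring top', [onz(c,308.5,183,zz) for zz in(.205,.228)])
```

```text
wheel 0.165 [0.5327 0.2113 0.165 ] [0.0111 0.1139 0.    ]
wheel 0.17 [0.5331 0.2117 0.17  ] [0.0109 0.1121 0.    ]
wheel 0.175 [0.5335 0.212  0.175 ] [0.0108 0.1102 0.    ]
o proj [338.9475 123.8182] knob proj [312.7658 184.4971]
o proj [338.9475 123.8182] knob proj [312.5906 192.6406]
ring top [array([0.4905, 0.2416, 0.205 ]), array([0.4963, 0.2407, 0.228 ])]
```

View pics/w7c.png

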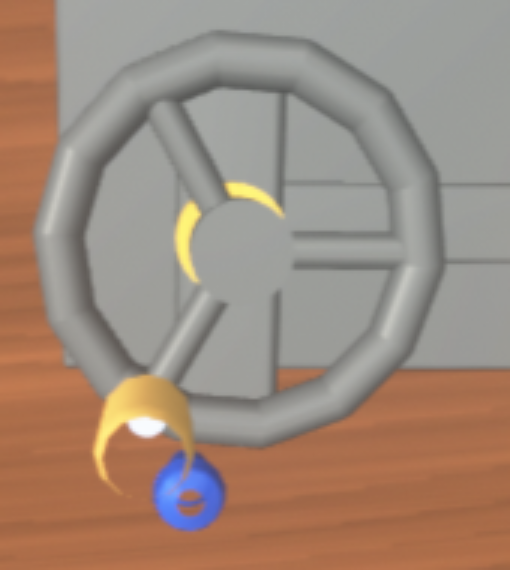

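Run:
```python
from h import *
import pickle; c=pickle.load(open('c7.pkl','rb'))
print(onz(c,308.3,189.3,.228),onz(c,308.3,189.3,.232),onz(c,308.3,180.3,.182),onz(c,308.3,180.3,.186))
k=.5*(onz(c,308.3,189.3,.230)+onz(c,308.3,180.3,.184)); print(k)
d=k[:2]-[.5307,.213]; print(np.hypot(*d),np.degrees(np.arctan2(d[1],d[0])))
s=bot.read_state();print(s['ft_force'],s['clock'])
```

```text
[0.4917 0.2413 0.228 ] [0.4928 0.2411 0.232 ] [0.4871 0.2425 0.182 ] [0.488  0.2424 0.186 ]
[0.4899 0.2418 0.207 ]
0.049951342920342874 144.76333541013005
[ 0.2637 -0.7561  0.5127] 24.1417
```

```bash
cat > wind.py <<'E'
from h import *
import json
def load():
    try: return json.load(open('wind.json'))
    except Exception: return None
def wind(total,step=.15,vel=.06,gain=5e-5,hold=False):
    """turn on by `total` rad from the present commanded angle"""
    S=load(); n=int(np.ceil(total/step-1e-9)); st=total/n; rows=[]
    for i in range(n):
        S['th']+=st; th=S['th']; er=np.array([np.cos(th),np.sin(th)]); et=np.array([-er[1],er[0]])
        p=np.array(S['c'])+S['r']*er
        z=S['z0']+.00382*(th-S['th0'])
        bot.move_straight([p[0],p[1],z],vel=vel)
        s=bot.read_state(); f=np.array(s['ft_force'])-S['f0']; Fr=f[:2]@er; Ft=f[:2]@et
        S['c']=(np.array(S['c'])+gain*Fr*er).tolist()
        d=np.array(s['tcp_pos'][:2])-S['c']; a=np.arctan2(d[1],d[0]); a+=2*np.pi*round((th-a)/2/np.pi)
        rows.append([s['clock'],th-S['th0'],a-S['th0'],Ft,Fr,f[2]]); 
        json.dump(S,open('wind.json','w'))
        if abs(Fr)>35 or abs(Ft)>40: print('STOP force'); break
    print(np.array(rows).round(2)); print('c',S['c'],'gap',s['finger_gap'])
    S.setdefault('log',[]).extend(np.array(rows).tolist()); json.dump(S,open('wind.json','w'))
    return rows
E
python3 - <<'E'
from wind import *
q=att(YAW,0,-1); c=[.5305,.213]; th=np.radians(145); k=np.array(c)+.05*np.array([np.cos(th),np.sin(th)])
bot.move_straight([k[0],k[1],.26],vel=.15)
bot.move_straight([k[0],k[1],.210],vel=.1,contact_N=10)
bot.sleep(.2); s=bot.read_state(); f0=s['ft_force']; print(s['clock'],s['tcp_pos'],f0)
eoat.close_gripper(grasp_force=25)
s=bot.read_state(); print(s['clock'],s['tcp_pos'],s['ft_force'],s['finger_gap'])
json.dump(dict(c=c,r=.05,th=th,th0=th,z0=.210,f0=list(map(float,f0))),open('wind.json','w'))
wind(.9)
E
```

```text
25.7083 [0.4898 0.2418 0.2106] [0.6637 0.1287 0.1488]
26.7 [0.4896 0.2424 0.2101] [-0.407   5.3618 -0.5357] 0.023143746464127587
[[26.98  0.15  0.14 -5.56  2.18 -1.15]
 [27.25  0.3   0.29 -4.73  0.67 -1.52]
 [27.52  0.45  0.44 -5.2  -0.02 -0.6 ]
 [27.8   0.6   0.59 -4.39  0.21 -1.06]
 [28.08  0.75  0.74 -5.99 -1.14 -0.27]
 [28.35  0.9   0.88 -4.85 -0.17 -0.51]]
c [0.5304250304630185, 0.2130690955371523] gap 0.023259764663663116
```

Run:
```python
from wind import *
wind(3.6)
```

```text
[[28.62  1.05  1.03 -6.01 -0.3   0.13]
 [28.9   1.2   1.18 -6.07 -1.73 -0.17]
 [29.18  1.35  1.33 -5.88 -2.13  0.99]
 [29.45  1.5   1.48 -6.74 -0.5   2.46]
 [29.72  1.65  1.63 -6.8  -0.93  1.51]
 [30.    1.8   1.78 -6.82 -1.59  2.11]
 [30.28  1.95  1.93 -7.56 -0.64  2.69]
 [30.55  2.1   2.08 -6.59 -1.21  2.95]
 [30.82  2.25  2.23 -7.64 -1.15  2.39]
 [31.1   2.4   2.38 -7.49 -0.89  2.49]
 [31.38  2.55  2.53 -7.04 -0.93  3.73]
 [31.65  2.7   2.68 -7.13 -2.07  2.48]
 [31.92  2.85  2.83 -6.37 -1.38  2.9 ]
 [32.2   3.    2.98 -6.24 -2.08  3.07]
 [32.48  3.15  3.13 -6.2  -1.94  2.61]
 [32.75  3.3   3.28 -6.46 -0.63  1.93]
 [33.02  3.45  3.43 -6.47 -0.47  1.78]
 [33.3   3.6   3.58 -6.94 -1.83  1.05]
 [33.58  3.75  3.73 -6.18 -1.38  1.2 ]
 [33.85  3.9   3.88 -5.66 -1.1   0.91]
 [34.12  4.05  4.02 -6.2  -0.24  0.83]
 [34.4   4.2   4.17 -5.73 -0.04 -0.58]
 [34.67  4.35  4.32 -5.88  0.25 -1.56]
 [34.95  4.5   4.47 -5.73  0.87 -1.27]]
c [0.5301540464105476, 0.21389303186857805] gap 0.02304323639644088
```

Run:
```python
from wind import *
im=vision.get_image('side'); cv2.imwrite('pics/s8.png',im[:,:,::-1])
cv2.imwrite('pics/sc8.png',cv2.resize(im[200:260,280:340,::-1],(600,600),interpolation=cv2.INTER_CUBIC))
wind(1.2,step=.1,vel=.05)
im=vision.get_image('side'); cv2.imwrite('pics/s9.png',im[:,:,::-1])
cv2.imwrite('pics/sc9.png',cv2.resize(im[200:260,280:340,::-1],(600,600),interpolation=cv2.INTER_CUBIC))
```

```text
[[35.25  4.6   4.57 -6.37  0.53 -0.68]
 [35.5   4.7   4.67 -6.63  0.24 -1.25]
 [35.75  4.8   4.77 -5.88  0.9  -0.96]
 [36.    4.9   4.87 -6.35  0.05 -2.02]
 [36.25  5.    4.98 -6.04 -0.41 -2.36]
 [36.5   5.1   5.08 -6.3  -0.7  -1.81]
 [36.75  5.2   5.18 -6.39  0.09 -1.78]
 [37.    5.3   5.28 -6.76 -0.32 -1.91]
 [37.25  5.4   5.38 -6.77  0.42 -2.69]
 [37.5   5.5   5.47 -8.21 -0.47 -4.08]
 [37.75  5.6   5.57 -8.99 -0.86 -4.38]
 [38.    5.7   5.67 -8.65 -0.79 -5.25]]
c [0.5302165070334622, 0.21381788172444893] gap 0.022949604656322533
```

View pics/sc9.png

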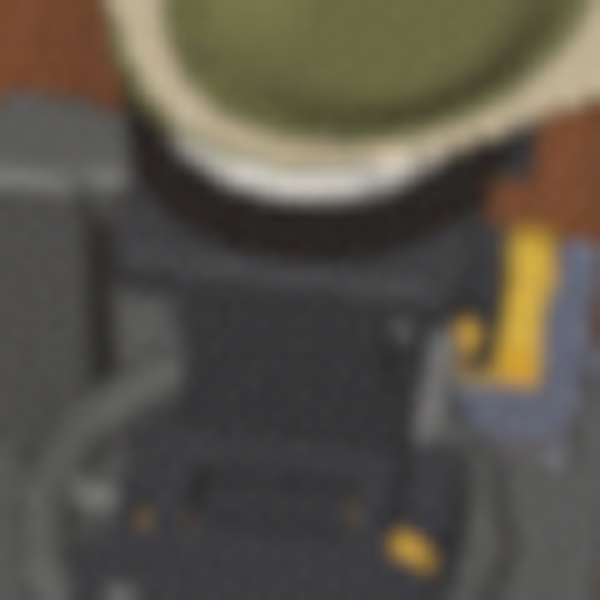

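Run:
```python
from wind import *
wind(.4,step=.1,vel=.05)
L=np.array(load()['log']); x,y=L[:,2],-L[:,3]
from scipy.optimize import curve_fit
for lo in(3.0,4.0,4.5):
    m=x>lo
    for sl in (4.9,None):
        f=(lambda t,a,k:a+4.9*np.maximum(t-k,0)) if sl else (lambda t,a,k,s:a+s*np.maximum(t-k,0))
        po,cv=curve_fit(f,x[m],y[m],[6.3,5.3]+([] if sl else [5])); print(lo,po,np.sqrt(np.diag(cv)))
```

```text
[[ 38.3    5.8    5.77  -8.78  -0.14  -4.93]
 [ 38.55   5.9    5.87  -9.99  -1.06  -4.37]
 [ 38.8    6.     5.97 -10.02   0.49  -4.41]
 [ 39.05   6.1    6.07 -10.75  -1.39  -5.31]]
c [0.5302818190414763, 0.21373702103668482] gap 0.023154523222141715
3.0 [6.1894 5.1465] [0.0912 0.03  ]
3.0 [6.1894 5.1407 4.8415] [0.0931 0.0516 0.4126]
4.0 [6.1116 5.1306] [0.1092 0.0315]
4.0 [6.1116 5.1247 4.8415] [0.1123 0.0522 0.3931]
4.5 [6.2629 5.1615] [0.1403 0.0362]
4.5 [6.2629 5.1559 4.8415] [0.1455 0.0539 0.3946]
```

Run:
```python
from wind import *
bot.sleep(.2)
s=bot.read_state(); p=np.array(s['tcp_pos'])
eoat.let_go(); bot.sleep(.1)
bot.move_straight(p+[0,0,.09],vel=.1)
P=SEAT+[-.0,0,0]
bot.move_ptp([P[0]-.06,P[1],.30],att(YAW,0,-1))
bot.sleep(.2)
for n in('wrist','top'):
    im=vision.get_image(n); cv2.imwrite(f'pics/{n}10.png',im[:,:,::-1])
bot.move_ptp([.36,-.12,.35],att(YAW,0,-1))
im=vision.get_image('side')[:,:,::-1]; cv2.imwrite('pics/s10.png',im)
cv2.imwrite('pics/sc10.png',cv2.resize(im[180:290,255:365],(550,550),interpolation=cv2.INTER_CUBIC))
s=bot.read_state(); print(s['clock'],s['tcp_pos'],s['ft_force'])
```

```text
43.45 [ 0.3605 -0.1193  0.3496] [ 0.1072 -1.2782  1.1555]
```

View pics/wrist10.png

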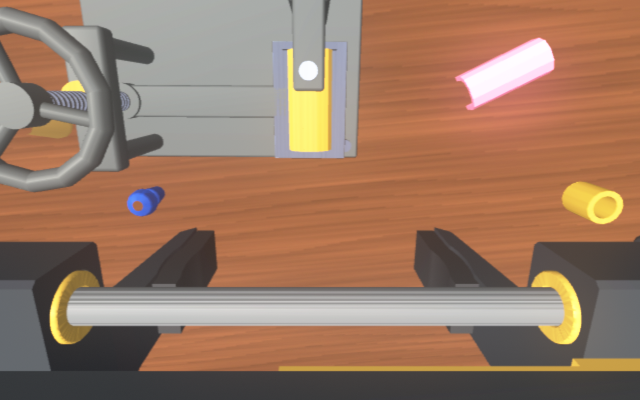

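View pics/sc10.png

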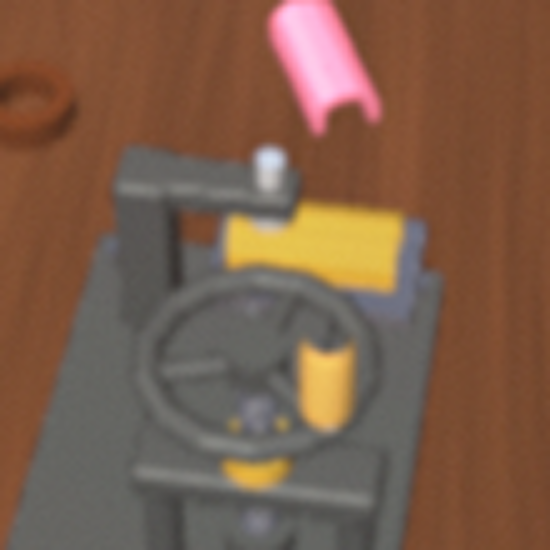

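Run:
```python
from h import *
cs=vision.calibration('side')
# same knob features (mid-top edge / mid-bottom edge) before (sc3) and now (sc10)
for nm,(u,v),z in(('before top',(343,365),.230),('now top',(327,345),.2535),('before bot',(341,452),.184),('now bot',(325,430),.2075)):
    k=onz(cs,255+(u+.5)/5-.5,180+(v+.5)/5-.5,z); d=k[:2]-[.5303,.2137]; print(nm,k,np.hypot(*d),np.degrees(np.arctan2(d[1],d[0])))
```

```text
before top [0.4881 0.2434 0.23  ] 0.05164996141605114 144.84693172554836
now top [0.4946 0.2528 0.2535] 0.05291877147870053 132.38599285164926
before bot [0.4879 0.2543 0.184 ] 0.05865835420293384 136.24000789852607
now bot [0.4947 0.2613 0.2075] 0.059406811352114064 126.76003689143238
```

```bash
python3 -c "
from workcell import *
close_job()"
```

```text
the job is handed in; nothing more can be done
```

The shell is seated on the platen and nipped under the nose at an estimated 55 N, and the job is handed in at about 43.5 s of the 72 s allowed. The nip is inferred from wheel angle and knob force; it was never measured directly.

- **Placing:** I gripped the brass shell near one end and slid it in along the press's +x. Lifting it gently, I felt for the pad's face, which put first touch about 20.4 mm above the platen, or 5.3 rad of wheel. I then set the shell against the fence, with its centre about 1 mm from the seat, and let go.
- **Winding:** I turned the knob counter-clockwise by about 6.07 rad, following the rise. Force across the path of the knob stayed around 2 N or less. Drag on the knob rose from about 6.2 N to 10.7 N, against the 4 N or so expected for 55 N of nip.
- **Last checks:** Pictures after release show the shell straight on the platen under the pad, the knob free and the robot clear. The press, stopper, bush and pink decoy look unmoved; I did not measure the other bystanders. Knob positions before and after give about 347° turned (the knob's top edge; the bottom edge gave about 350°), so the wheel did not spring back.
- **Disagreements:** The rise in knob force put first touch at 5.14 rad, against 5.3 rad by feeling for the pad. That leaves the nip somewhere between about 49 and 61 N, inside the 30 to 80 N allowed. My first attempt to feel for the pad stopped short and found nothing. The arm also drifted 1 to 2 mm backwards while touching the pad, which I did not explain.

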